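Point out the next clamp and where it goes

ROBOT

A 6-joint arm with a two-finger parallel gripper is mounted at the origin on the work surface. World frame = base frame: x ahead of the robot, y to its left, z up, the work surface at z = 0. Lengths are in m, angles in rad, forces in N, time in s.
With the tool pointing down it reaches from about 0.35 to 0.975 m from the base axis. Payload 4.9 kg.
Tool frame: the origin (TCP) lies midway between the tips of the shut fingers; the grasp point (between the pads) lies 19 mm behind it; z points along the fingers, y is the line along which they close (so a half turn about z gives the same grasp; the last joint's range is limited). The gripper opens to 85 mm and grips with 20 to 120 N. Pads are 22 mm wide; open, the fingers measure 114 mm over their backs; the gripper's body (76 mm by 85 mm) begins 54 mm behind the grasp point. The pads swing forward as they close: fully open they stand 13 mm farther back than shut.
Start: joints at [-1.33, 0.053, 1.613, -0, 1.476, -0.119], TCP at [0.22, -0.585, 0.231] pointing down, gripper open.
Joint ranges: [-3.01, 3.01], [-1.01, 2.22], [0.06, 2.58], [-1.02, 4.17], [0.09, 2.62], [-3.14, 3.14]. Speed limits (rad/s): [2.57, 2.57, 3.14, 3.14, 3.14, 3.14].

INTERFACE

Orientations are given as a rotation vector (axis times angle).
In Python, from station import ctrl gives the robot as it stands.
- The arm moves only by the shell command python3 -m handwheel 'ROWS' [FORCE]. ROWS is JSON, a list of rows, each an object with "gripper": the gripper command: -1 is fully open, 1 is shut, values between are in proportion; "offset": the shift along the tool's x, y, z in mm, a list of three; "rotation": the turn, a rotation vector about the tool's x, y, z in rad, a list of three. A call has exactly 8 rows; each row is the pose to reach, as a shift and turn from the pose commanded when the call began, along the tool's axes at that moment; what a row does not reach only later rows make up. A row lasts 1/8 s, in which the tool goes at most 62.5 mm and 10.7 degrees, less where a joint would pass 70% of its speed; a pose out of reach is approached as far as the arm can. A call with a gripper value outside its range is refused whole. The fingers move at their own pace and stop on an object; FORCE is the grip in N (left out, the last holds). Time passes only in rows, so rows that repeat a pose let the fingers close, or fill a call up. It gives the time, the measured TCP pose, the force, the opening and the grip force at its end, in the units of the state.
- ctrl.get_obs(): the state, without advancing time (a new reading comes with each control period).
- ctrl.get_image(name): name is "scene" or "side" or "wrist"; returns a dict with "image" (384x512x3 uint8, red, green, blue), "fovy" (degrees; the focal length in pixels is half the picture's height over the tangent of half this angle, whatever the lens; pixels are square), "cx", "cy" (the principal point, pixels), "k1" (the pictures are not rectified: a ray, as slopes to the right and down, at radius r is drawn at 1 + k1 r^2 times it, then the intrinsics apply), "xyz" and "attitude" of the camera in the world. Camera axes: x right, y up, looking along -z (the intrinsics and any distortion apply to the point x, -y, -z); pixel columns grow to the right and rows downward; lengths in m; the calibration is good to about 2 mm. A picture is of the moment at which its call begins. There is no depth.
- ctrl.finish_job(): hands the job in; it is judged then, once.
The state is a dict: "t": time; "q": joint angles; "dq": joint speeds; "effort": joint torques, N m; "tool_pos": TCP position; "tool_rot": TCP orientation; "contact_force": force on the tool from outside, world axes, zero at the start; "wrist_torque": the same for the moment, N m; "opening": finger opening in m; "grip_force": force on a finger pad.
Only numpy, scipy, OpenCV 4.12 (cv2) and the standard library are available. Lean on these libraries where they do the work, as an engineer would, in place of code of your own. Each camera call takes 0.05 s, during which the arm holds its last target. There are 200 camera calls.

TASK

Show the apprentice the next step of this ukulele glue-up by pointing, without touching anything. From straight above, bring the fingertips to a finger's breadth or two over the loose spare spool clamp that is the same size as those already fitted round the ukulele body (the middle one in height of the three spares), and dwell there for about two seconds; do not go close over the other two spares. Then point in the same way, from just above, at the one place on the body's rim where a clamp is still missing, and finish while still pointing there, touching nothing.

Things in the scene. Friction and masses are not known exactly. Their poses are not given: they have to be found in the camera images.
- uke: wooden ukulele body without neck, fixed flat on a cork pad, figure-of-eight outline 245 mm long, 178 mm wide at the broad end, 132 at the narrow; top face with black sound hole 84 mm above the bench. Origin at bench level on the centre line, 112 mm from the broad end; x towards the broad end, z up. Six clamp places (x, y, mm), in pairs: (96.5, +-57), (15.5, +-93), (-96.5, +-63); one is empty
- gap (a point): the empty clamp place: a point at the body's edge, level with its top face (84 mm above the bench), about 5 mm outside the outline. Nothing stands above it; below it the edge rests on a plain light wooden puck (40 mm across, 18 mm high), half of which peeps out from under the edge. Axes: z up
- fitted0: spool clamp fitted on the rim, fixed: two dark wooden spools 40 mm across on a steel screw with a brass wing nut, 130 mm high, so it stands 46 mm above the body's top face. Origin at bench level on its axis, z up
- fitted1: spool clamp fitted on the rim, fixed: two dark wooden spools 40 mm across on a steel screw with a brass wing nut, 130 mm high, so it stands 46 mm above the body's top face. Origin at bench level on its axis, z up
- fitted2: spool clamp fitted on the rim, fixed: two dark wooden spools 40 mm across on a steel screw with a brass wing nut, 130 mm high, so it stands 46 mm above the body's top face. Origin at bench level on its axis, z up
- fitted3: spool clamp fitted on the rim, fixed: two dark wooden spools 40 mm across on a steel screw with a brass wing nut, 130 mm high, so it stands 46 mm above the body's top face. Origin at bench level on its axis, z up
- fitted4: spool clamp fitted on the rim, fixed: two dark wooden spools 40 mm across on a steel screw with a brass wing nut, 130 mm high, so it stands 46 mm above the body's top face. Origin at bench level on its axis, z up
- spare_short: loose spare spool clamp, the shortest of three, standing upright on the bench and easily toppled: two dark wooden spools 40 mm across on a steel screw with a brass wing nut, 95 mm high. Origin at the centre of its underside, z up along the screw
- short_top (a point): upper end of that clamp's screw, 95 mm above the bench, z up. Which clamp stands in which place varies
- spare_medium: loose spare spool clamp, the middle one in height of three, the same size as the fitted clamps, standing upright on the bench and easily toppled: two dark wooden spools 40 mm across on a steel screw with a brass wing nut, 130 mm high. Origin at the centre of its underside, z up along the screw
- medium_top (a point): upper end of that clamp's screw, 130 mm above the bench, z up. Which clamp stands in which place varies
- spare_tall: loose spare spool clamp, the tallest of three, standing upright on the bench and easily toppled: two dark wooden spools 40 mm across on a steel screw with a brass wing nut, 170 mm high. Origin at the centre of its underside, z up along the screw
- tall_top (a point): upper end of that clamp's screw, 170 mm above the bench, z up. Which clamp stands in which place varies
- tape: roll of tape lying flat among the spare clamps, 44 mm across, 18 mm high, loose; origin at the centre of its underside. The other loose things on the bench (glue bottle, jar, mug, sanding block, screwdriver, mallet, offcut) are at most 130 mm high; vise and drawer cabinet at the far sides at most 270 mm
Mind the look-alikes: they are no part of the job. Leave any pink, purple or turquoise look-alike of the spare_short alone.

How it is judged:
By the outcome, as a careful person would: the job done as asked, in the order asked, and still so for the second after the job is handed in, with the robot touching nothing.
It also fails if it takes over 40 s, if anything falls off the work surface, if the arm or the gripper's body presses on something with over 40 N, if the wrist force passes 120 N, or if a joint passes its speed limit or range.

## Working session

There is one attempt and no reset: what is moved stays moved. The work goes in short steps, Python scripts to look and compute and a shell command to move; the robot and the scene stay as the last step left them, time stands still between calls to the robot, and variables do not carry over. Pictures are saved under pics/ and viewed, at most 10 in all, crops included, and the job is handed in when it is done.

```bash
mkdir -p pics; cat > h.py <<'E'
import numpy as np, cv2, json
from scipy.spatial.transform import Rotation as R
from station import ctrl
def grab(n,tag):
    d=ctrl.get_image(n); im=np.asarray(d.pop("image")); cv2.imwrite(f"pics/{tag}.png",im[:,:,::-1])
    json.dump({k:np.asarray(v).tolist() for k,v in d.items()},open(f"pics/{tag}.json","w")); return d
def cam(tag):
    d=json.load(open(f"pics/{tag}.json")); f=192/np.tan(np.radians(d["fovy"])/2)
    a=np.array(d["attitude"],float); M=a if a.shape==(3,3) else R.from_rotvec(a).as_matrix()
    return d,f,M,np.array(d["xyz"])
def ray(tag,u,v):
    d,f,M,c=cam(tag); p=np.array([(u-d["cx"])/f,(v-d["cy"])/f]); s=p.copy()
    for _ in range(30): s=p/(1+d["k1"]*(s@s))
    return c,M@np.array([s[0],-s[1],-1])
def at(tag,u,v,z):
    c,r=ray(tag,u,v); return c+r*(z-c[2])/r[2]
def proj(tag,P):
    d,f,M,c=cam(tag); q=M.T@(np.array(P)-c); s=np.array([q[0],-q[1]])/-q[2]; s=s*(1+d["k1"]*(s@s))
    return s*f+[d["cx"],d["cy"]]
E
python3 - <<'E'
from h import *
for n in("scene","side","wrist"): print(n,grab(n,n+"0"))
print(ctrl.get_obs())
a=[cv2.imread(f"pics/{n}0.png") for n in("scene","side","wrist")]
E
```

```text
scene {'fovy': 42.60638775672207, 'cx': 262.93494776517633, 'cy': 193.60802006412987, 'k1': -0.1480912764645673, 'xyz': array([ 1.15333899, -0.94270657,  0.80445934]), 'attitude': array([0.95538036, 0.30714596, 0.58347751])}
side {'fovy': 44.60193993196716, 'cx': 261.98463476712067, 'cy': 194.61172660905535, 'k1': -0.18287018943142497, 'xyz': array([0.22646585, 0.65792447, 1.06438814]), 'attitude': array([ 0.20567886, -0.95534696, -2.54218957])}
wrist {'fovy': 71.84503208170767, 'cx': 252.86635428009632, 'cy': 190.83952897644068, 'k1': -0.03182733571186879, 'xyz': array([ 0.29845126, -0.55485497,  0.37267281]), 'attitude': array([-0.2853147 ,  0.20069594, -1.19971681])}
{'t': 0.15, 'q': array([-1.33004342e+00,  5.32431779e-02,  1.61397365e+00,  1.74551298e-05,
        1.47594710e+00, -1.19010895e-01]), 'dq': array([-0.00026544, -0.00288428, -0.00475322,  0.00063935,  0.00090295,
       -0.00095499]), 'effort': array([ 1.22850248e-03, -3.94244421e+01, -3.70719767e+01, -7.10879999e-05,
        4.66248646e-03,  1.21729451e-05]), 'tool_pos': array([ 0.21991921, -0.58452932,  0.23032483]), 'tool_rot': array([-3.08935888e+00, -5.61789604e-01,  1.22842763e-04]), 'contact_force': array([-0.54734   , -0.20918699, -0.48345579]), 'wrist_torque': array([ 0.01928515, -0.05325713,  0.027501  ]), 'grip_force': 0.0, 'opening': 0.08545246322745988}
```

View pics/scene0.png

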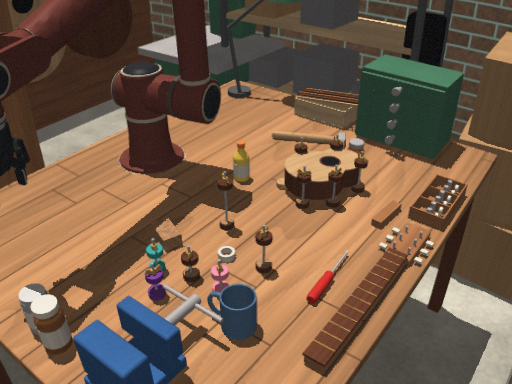

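View pics/side0.png

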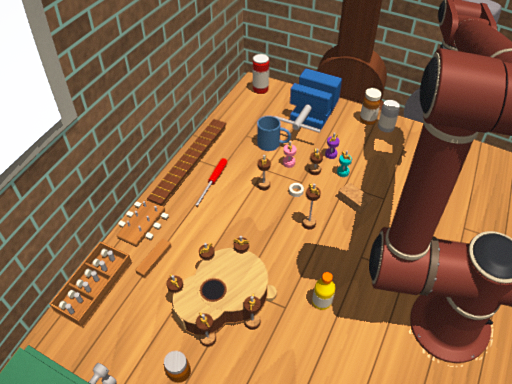

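The scene view shows three dark spares with tops near (225,178), (264,232) and (190,252), and a puck peeping out near (281,184). In the side view the same spares are at (312,190), (264,162) and (316,155), with the puck near (271,291). Next I'll zoom in for accurate pixel positions.

```bash
python3 - <<'E'
import cv2,numpy as np
s=cv2.imread("pics/scene0.png");d=cv2.imread("pics/side0.png")
def c(i,x,y,w,h):return cv2.resize(i[y:y+h,x:x+w],None,fx=4,fy=4,interpolation=cv2.INTER_CUBIC)
a=np.vstack([np.hstack([c(s,175,165,100,75),c(d,245,145,100,75)]),np.hstack([c(s,272,130,100,75),c(d,180,230,100,75)])])
cv2.imwrite("pics/crop.png",a)
E
```

```text
(no output)
```

View pics/crop.png

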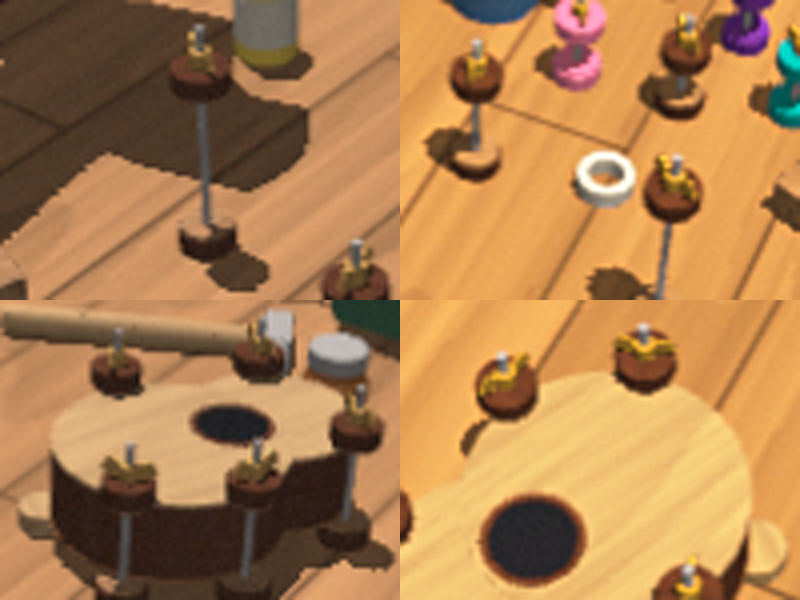

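The crop gives screw tops A at (224.8,171.5) in scene and (314,184.3) in side, and B at (264,225.7) and (264.5,155.5). It also shows the five fitted clamp tops, and the puck at scene (281,184) and side (271,291).

```bash
python3 - <<'E'
from h import *
from itertools import permutations
def tri(p,q):
    c1,r1=ray("scene0",*p);c2,r2=ray("side0",*q)
    A=np.c_[r1,-r2];t=np.linalg.lstsq(A,c2-c1,rcond=None)[0]
    a=c1+r1*t[0];b=c2+r2*t[1];return ((a+b)/2).round(4),np.linalg.norm(a-b).round(4)
print("A",tri((224.8,171.5),(314,184.3)));print("B",tri((264,225.7),(264.5,155.5)));print("C",tri((190,249),(317,149)))
F=[at("scene0",*p,.13)[:2] for p in [(301.75,137.5),(337.5,135.5),(362.3,152),(304.5,166.8),(336.5,165.8)]]
G=[at("side0",*p,.13)[:2] for p in [(205.8,243.8),(240.8,236.8),(252,296.3),(175,277),(204,315)]]
print(np.round(F,3),np.round(G,3))
puck=[at("scene0",281,183,.018)[:2],at("side0",271.5,291,.018)[:2]];print("puck",np.round(puck,3))
P=np.array([(96.5,57),(96.5,-57),(15.5,93),(15.5,-93),(-96.5,63),(-96.5,-63)])/1000
for name,Q in(("scene",F),("side",G)):
  Q=np.array(Q);res=[]
  for per in permutations(range(6),5):
    X=P[list(per)];xm=X.mean(0);qm=Q.mean(0);H=(X-xm).T@(Q-qm)
    th=np.arctan2(H[0,1]-H[1,0],H[0,0]+H[1,1]);M=np.array([[np.cos(th),-np.sin(th)],[np.sin(th),np.cos(th)]])
    e=np.sqrt(((( X-xm)@M.T+qm-Q)**2).sum(1).mean());g=(set(range(6))-set(per)).pop()
    res.append((e,g,th,(M@(P[g]-xm)+qm).round(4),(qm-M@xm).round(4)))
  for r in sorted(res,key=lambda r:r[0])[:3]:print(name,r)
E
```

```text
A (array([ 0.4497, -0.1405,  0.1695]), np.float64(0.0005))
B (array([ 0.6291, -0.2194,  0.1282]), np.float64(0.0018))
C (array([ 0.5154, -0.3494,  0.0899]), np.float64(0.005))
[[0.463 0.203]
 [0.543 0.281]
 [0.652 0.232]
 [0.563 0.059]
 [0.631 0.116]] [[0.625 0.122]
 [0.558 0.066]
 [0.46  0.202]
 [0.643 0.236]
 [0.534 0.29 ]]
puck [[0.46  0.1  ]
 [0.451 0.112]]
scene (np.float64(0.00327196187795441), 1, np.float64(-2.0326181136045776), array([0.4601, 0.1103]), array([0.5542, 0.1713]))
scene (np.float64(0.014311105624620069), 4, np.float64(1.1109573125255021), array([0.4483, 0.1022]), array([0.5476, 0.1607]))
scene (np.float64(0.018560768624846558), 3, np.float64(-0.9471108908789956), array([0.4869, 0.1027]), array([0.5533, 0.1696]))
side (np.float64(0.0023013790145644023), 1, np.float64(-2.0172371302409586), array([0.4552, 0.1138]), array([0.5482, 0.1762]))
side (np.float64(0.015415188343704448), 4, np.float64(1.124267040233174), array([0.4433, 0.1057]), array([0.5418, 0.1655]))
side (np.float64(0.01917984153043454), 3, np.float64(-0.930663793516645), array([0.4821, 0.1065]), array([0.5474, 0.1745]))
```

```bash
cat > off.py <<'E'
import sys
from h import *
o=ctrl.get_obs(); M=R.from_rotvec(o["tool_rot"]).as_matrix()
print("t",o["t"],"pos",o["tool_pos"].round(4),"open",o["opening"])
for a in sys.argv[1:]:
    print(a,(M.T@(np.array(eval(a))-o["tool_pos"])*1000).round(1))
E
python3 off.py [.22,-.585,.38] [.65,-.42,.38] [.66,-.3,.36]
```

```text
t 0.15 pos [ 0.2199 -0.5845  0.2303] open 0.08545246322745988
[.22,-.585,.38] [-1.000e-01  2.000e-01 -1.497e+02]
[.65,-.42,.38] [ 460.5   -2.8 -149.6]
[.66,-.3,.36] [ 512.1 -111.6 -129.4]
```

```bash
python3 -m handwheel '[{"gripper":1,"offset":[0,0,-50],"rotation":[0,0,0]},{"gripper":1,"offset":[0,0,-100],"rotation":[0,0,0]},{"gripper":1,"offset":[20,0,-145],"rotation":[0,0,0]},{"gripper":1,"offset":[70,0,-150],"rotation":[0,0,0]},{"gripper":1,"offset":[120,0,-150],"rotation":[0,0,0]},{"gripper":1,"offset":[170,0,-150],"rotation":[0,0,0]},{"gripper":1,"offset":[220,0,-150],"rotation":[0,0,0]},{"gripper":1,"offset":[270,0,-150],"rotation":[0,0,0]}]'
python3 -m handwheel '[{"gripper":1,"offset":[50,0,0],"rotation":[0,0,0]},{"gripper":1,"offset":[100,0,0],"rotation":[0,0,0]},{"gripper":1,"offset":[150,0,0],"rotation":[0,0,0]},{"gripper":1,"offset":[190,0,0],"rotation":[0,0,0]},{"gripper":1,"offset":[215,-40,5],"rotation":[0,0,0]},{"gripper":1,"offset":[230,-80,15],"rotation":[0,0,0]},{"gripper":1,"offset":[240,-110,20],"rotation":[0,0,0]},{"gripper":1,"offset":[240,-110,20],"rotation":[0,0,0]}]'
python3 - <<'E'
from h import *
grab("wrist","wrist1")
for p in([.6291,-.2194,.13],[.6291,-.2194,0],[.4497,-.1405,.17],[.5154,-.3494,.095]):print(p,proj("wrist1",p))
E
python3 off.py [.629,-.219,.157]
```

```text
t: 1.15
tool_pos: [0.4741, -0.4891, 0.3808]
tool_rot: [-3.09, -0.562, 0.001]
contact_force: [-0.3, -0.8, 0.5]
opening: 0.0001
grip_force: 0.0
t: 2.15
tool_pos: [0.6588, -0.3001, 0.3606]
tool_rot: [-3.089, -0.567, 0.001]
contact_force: [-0.2, -0.4, -0.2]
opening: -0.0002
grip_force: 0.0
[0.6291, -0.2194, 0.13] [193.60356946 161.75541494]
[0.6291, -0.2194, 0] [208.20824219 146.77555347]
[0.4497, -0.1405, 0.17] [102.6189109  260.61138757]
[0.5154, -0.3494, 0.095] [250.68136641 243.03847743]
t 2.2 pos [ 0.6587 -0.3016  0.3609] open -0.00021292687715355544
[.629,-.219,.157] [  1.5 -87.8 204. ]
```

View pics/wrist1.png

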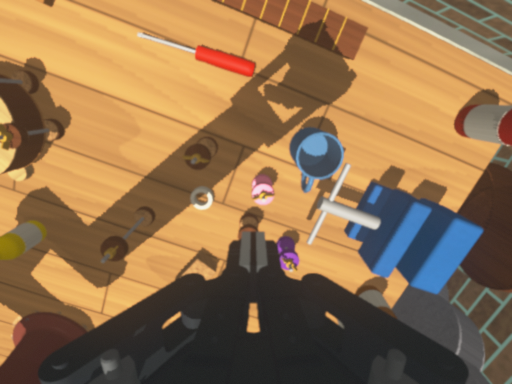

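The wrist view shows B's top at about (194,160), against a prediction of (193.6,161.8), so its position holds. Triangulated heights of 170/128/90 mm confirm B is the medium spare. I'll move over it and descend.

```bash
python3 -m handwheel '[{"gripper":1,"offset":[0,-30,0],"rotation":[0,0,0]},{"gripper":1,"offset":[1,-60,0],"rotation":[0,0,0]},{"gripper":1,"offset":[1.5,-88,0],"rotation":[0,0,0]},{"gripper":1,"offset":[1.5,-88,0],"rotation":[0,0,0]},{"gripper":1,"offset":[1.5,-88,30],"rotation":[0,0,0]},{"gripper":1,"offset":[1.5,-88,70],"rotation":[0,0,0]},{"gripper":1,"offset":[1.5,-88,110],"rotation":[0,0,0]},{"gripper":1,"offset":[1.5,-88,130],"rotation":[0,0,0]}]'
python3 - <<'E'
from h import *
grab("wrist","wrist2");print(proj("wrist2",[.629,-.219,.13]))
im=cv2.imread("pics/wrist2.png");cv2.imwrite("pics/w2c.png",cv2.resize(im[110:310,130:390],None,fx=3,fy=3))
E
python3 off.py [.629,-.219,.157]
```

```text
t: 3.2
tool_pos: [0.6281, -0.2207, 0.2279]
tool_rot: [-3.089, -0.559, 0.006]
contact_force: [0.0, 0.2, -0.1]
opening: -0.0001
grip_force: 0.0
[252.25743521 191.16811304]
t 3.25 pos [ 0.6274 -0.2202  0.2258] open -0.0005175745715190047
[.629,-.219,.157] [ 2.2 -0.2 68.8]
```

View pics/w2c.png

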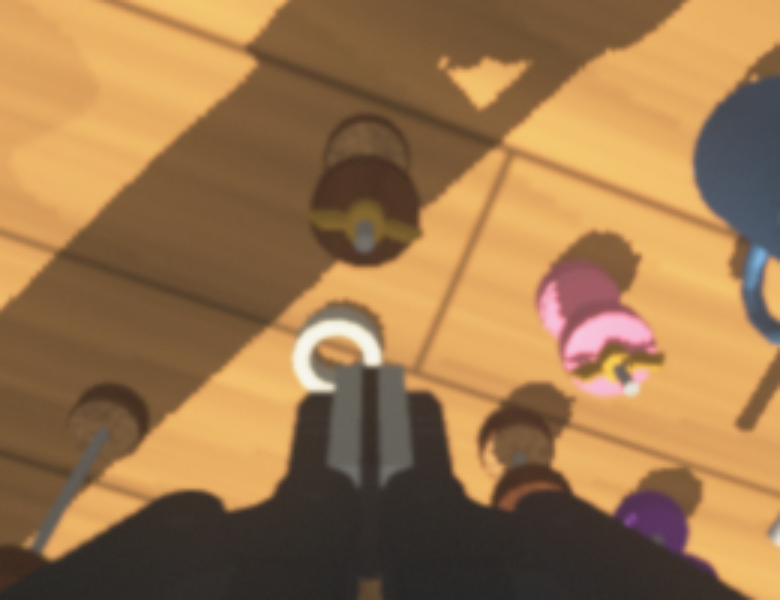

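The screw top is seen at (251.3,191.7), against a prediction of (252.3,191.2), so the aim is right. I'll go down 68 mm and dwell.

```bash
python3 -m handwheel '[{"gripper":1,"offset":[2,0,25],"rotation":[0,0,0]},{"gripper":1,"offset":[2,0,48],"rotation":[0,0,0]},{"gripper":1,"offset":[2,0,62],"rotation":[0,0,0]},{"gripper":1,"offset":[2,0,68],"rotation":[0,0,0]},{"gripper":1,"offset":[2,0,68],"rotation":[0,0,0]},{"gripper":1,"offset":[2,0,68],"rotation":[0,0,0]},{"gripper":1,"offset":[2,0,68],"rotation":[0,0,0]},{"gripper":1,"offset":[2,0,68],"rotation":[0,0,0]}]'
python3 off.py [.629,-.219,.157]
```

```text
t: 4.25
tool_pos: [0.6312, -0.2189, 0.1639]
tool_rot: [3.09, 0.562, 0.001]
contact_force: [-0.3, 0.7, 0.1]
opening: -0.0004
grip_force: 0.0
t 4.25 pos [ 0.6312 -0.2189  0.1639] open -0.0003965053201930817
[.629,-.219,.157] [-2.1 -0.7  6.9]
```

```bash
for i in 1; do python3 -m handwheel '[{"gripper":1,"offset":[-2,0,8],"rotation":[0,0,0]},{"gripper":1,"offset":[-2,0,8],"rotation":[0,0,0]},{"gripper":1,"offset":[-2,0,8],"rotation":[0,0,0]},{"gripper":1,"offset":[-2,0,8],"rotation":[0,0,0]},{"gripper":1,"offset":[-2,0,8],"rotation":[0,0,0]},{"gripper":1,"offset":[-2,0,8],"rotation":[0,0,0]},{"gripper":1,"offset":[-2,0,8],"rotation":[0,0,0]},{"gripper":1,"offset":[-2,0,8],"rotation":[0,0,0]}]'; done
python3 -m handwheel '[{"gripper":1,"offset":[0,0,0],"rotation":[0,0,0]},{"gripper":1,"offset":[0,0,0],"rotation":[0,0,0]},{"gripper":1,"offset":[0,0,0],"rotation":[0,0,0]},{"gripper":1,"offset":[0,0,0],"rotation":[0,0,0]},{"gripper":1,"offset":[0,0,0],"rotation":[0,0,0]},{"gripper":1,"offset":[0,0,0],"rotation":[0,0,0]},{"gripper":1,"offset":[0,0,0],"rotation":[0,0,0]},{"gripper":1,"offset":[0,0,0],"rotation":[0,0,0]}]'
python3 off.py [.629,-.219,.30] [.52,-.01,.3] [.458,.112,.26]
```

```text
t: 5.25
tool_pos: [0.6291, -0.2196, 0.1553]
tool_rot: [3.091, 0.562, 0.0]
contact_force: [0.5, -0.1, 0.2]
opening: -0.0001
grip_force: 0.0
t: 6.25
tool_pos: [0.6291, -0.2195, 0.1553]
tool_rot: [3.091, 0.562, 0.0]
contact_force: [-0.2, -0.5, 0.8]
opening: 0.0002
grip_force: 0.0
t 6.25 pos [ 0.6291 -0.2195  0.1553] open 0.0001940592185422613
[.629,-.219,.30] [ 1.000e-01 -5.000e-01 -1.447e+02]
[.52,-.01,.3] [ -28.3 -234.5 -144.7]
[.458,.112,.26] [ -43.4 -370.6 -104.7]
```

```bash
python3 -m handwheel '[{"gripper":1,"offset":[0,0,-30],"rotation":[0,0,0]},{"gripper":1,"offset":[0,0,-80],"rotation":[0,0,0]},{"gripper":1,"offset":[0,0,-130],"rotation":[0,0,0]},{"gripper":1,"offset":[0,-30,-145],"rotation":[0,0,0]},{"gripper":1,"offset":[-5,-80,-145],"rotation":[0,0,0]},{"gripper":1,"offset":[-15,-130,-145],"rotation":[0,0,0]},{"gripper":1,"offset":[-20,-180,-145],"rotation":[0,0,0]},{"gripper":1,"offset":[-28,-230,-145],"rotation":[0,0,0]}]'
python3 -m handwheel '[{"gripper":1,"offset":[-5,-40,0],"rotation":[0,0,0]},{"gripper":1,"offset":[-8,-80,0],"rotation":[0,0,0]},{"gripper":1,"offset":[-12,-115,10],"rotation":[0,0,0]},{"gripper":1,"offset":[-15,-135,25],"rotation":[0,0,0]},{"gripper":1,"offset":[-15,-141,40],"rotation":[0,0,0]},{"gripper":1,"offset":[-15,-141,40],"rotation":[0,0,0]},{"gripper":1,"offset":[-15,-141,40],"rotation":[0,0,0]},{"gripper":1,"offset":[-15,-141,40],"rotation":[0,0,0]}]'
python3 - <<'E'
from h import *
grab("wrist","wrist3")
for p in([.458,.112,.084],[.458,.112,.018],[.56,.062,.13],[.462,.203,.13]):print(p,proj("wrist3",p))
im=cv2.imread("pics/wrist3.png");cv2.imwrite("pics/w3c.png",cv2.resize(im,None,fx=1.5,fy=1.5))
E
python3 off.py [.458,.112,.111]
```

```text
t: 7.25
tool_pos: [0.521, -0.0128, 0.3004]
tool_rot: [-3.091, -0.562, -0.001]
contact_force: [0.6, 0.4, 0.6]
opening: -0.0002
grip_force: 0.0
t: 8.25
tool_pos: [0.4589, 0.112, 0.2611]
tool_rot: [3.091, 0.56, 0.002]
contact_force: [-0.1, 0.6, 0.0]
opening: -0.0
grip_force: 0.0
[0.458, 0.112, 0.084] [252.95108992 172.69864005]
[0.458, 0.112, 0.018] [252.94232401 161.27246827]
[0.56, 0.062, 0.13] [336.2096348  108.52317048]
[0.462, 0.203, 0.13] [172.4466029  150.92026396]
t 8.3 pos [0.4588 0.1121 0.261 ] open -0.0004080827287971071
[.458,.112,.111] [ -1.   -0.3 150. ]
```

View pics/w3c.png

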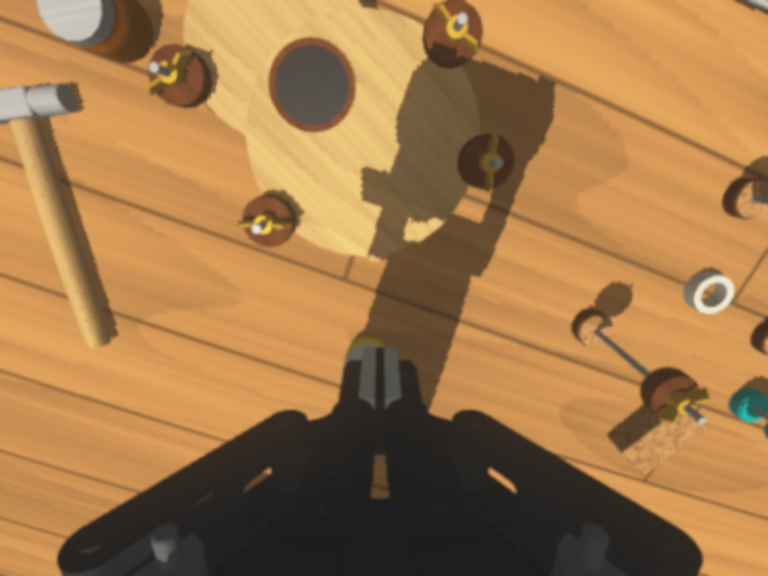

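The wrist view shows fitted tops at (497,162), (457,22), (260,229) and (153,68) in 1.5x pixels. The body edge is near (379,255), and there is something yellow, the bottle, near (370,342). I'll refit from this view, look closer, and check the bottle's clearance.

```bash
python3 - <<'E'
from h import *
P=np.array([(96.5,57),(15.5,93),(15.5,-93),(-96.5,63),(-96.5,-63)])/1000;g=np.array([.0965,-.057])
def fit(X,Q):
    X=np.array(X);Q=np.array(Q);xm=X.mean(0);qm=Q.mean(0);H=(X-xm).T@(Q-qm);th=np.arctan2(H[0,1]-H[1,0],H[0,0]+H[1,1]);M=np.array([[np.cos(th),-np.sin(th)],[np.sin(th),np.cos(th)]])
    return (M@(g-xm)+qm).round(4),th,np.abs((X-xm)@M.T+qm-Q).max().round(4)
Q=[at("wrist3",u/1.5,v/1.5,.13)[:2] for u,v in[(497,162),(461,18),(260,229),(153,68)]]
print(np.round(Q,3),fit(P[:4],Q))
print(fit(P[:4],[Q[0],Q[1],Q[2],Q[3]]))
print("bottle",tri if 0 else [at("scene0",241,144,.12).round(3),at("side0",327,278,.12).round(3),at("scene0",243,183,0).round(3),at("side0",323,305,0).round(3)])
for z in(.018,.084):print(at("wrist3",379/1.5,255/1.5,z).round(4))
im=cv2.imread("pics/wrist3.png");cv2.imwrite("pics/w3d.png",cv2.resize(im[120:250,180:340],None,fx=4.5,fy=4.5,interpolation=2))
E
```

```text
[[0.559 0.067]
 [0.626 0.123]
 [0.461 0.202]
 [0.535 0.292]] (array([0.4506, 0.0903]), np.float64(-1.6620371196416714), np.float64(0.0522))
(array([0.4506, 0.0903]), np.float64(-1.6620371196416714), np.float64(0.0522))
bottle [array([0.331, 0.074, 0.12 ]), array([0.326, 0.079, 0.12 ]), array([0.351, 0.054, 0.   ]), array([0.32 , 0.084, 0.   ])]
[0.4454 0.1077 0.018 ]
[0.4611 0.1135 0.084 ]
```

View pics/w3d.png

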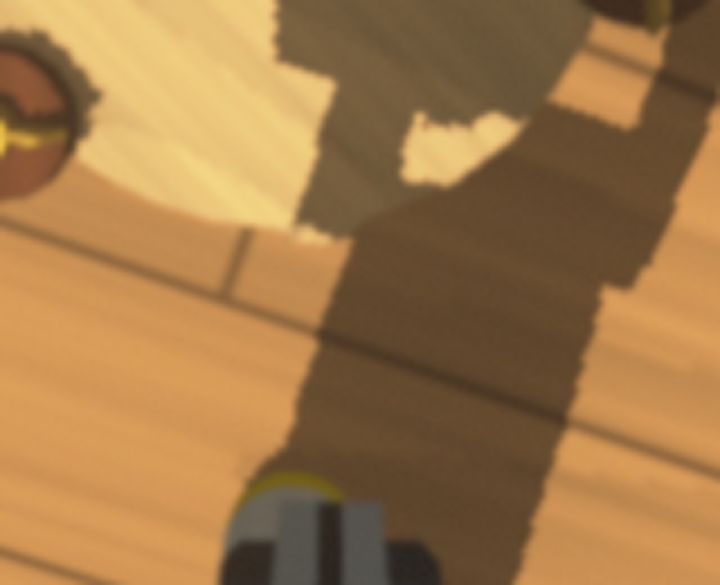

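```bash
python3 - <<'E'
from h import *
X=np.array([(96.5,57),(15.5,93),(15.5,-93),(-96.5,-63)])/1000;g=np.array([.0965,-.057])
Q=np.array([at("wrist3",u/1.5,v/1.5,.13)[:2] for u,v in[(497,162),(461,18),(260,229),(153,68)]])
xm=X.mean(0);qm=Q.mean(0);H=(X-xm).T@(Q-qm);th=np.arctan2(H[0,1]-H[1,0],H[0,0]+H[1,1]);M=np.array([[np.cos(th),-np.sin(th)],[np.sin(th),np.cos(th)]])
print((M@(g-xm)+qm).round(4),th,((X-xm)@M.T+qm-Q).round(4))
E
python3 off.py [.456,.113,.111]
```

```text
[0.4568 0.1149] -2.0196150022245476 [[ 0.0008 -0.0013]
 [ 0.0006 -0.0001]
 [-0.0011  0.0018]
 [-0.0003 -0.0004]]
t 8.3 pos [0.4588 0.1121 0.261 ] open -0.0004080827287971071
[.456,.113,.111] [ -2.5  -1.9 150. ]
```

Gap refit: (0.457, 0.114), with residuals under 2 mm. It agrees with the scene and side fits and the puck. I'll descend to about 25 mm above it.

```bash
python3 -m handwheel '[{"gripper":1,"offset":[-1,-2.5,25],"rotation":[0,0,0]},{"gripper":1,"offset":[-1,-2.5,55],"rotation":[0,0,0]},{"gripper":1,"offset":[-1,-2.5,85],"rotation":[0,0,0]},{"gripper":1,"offset":[-1,-2.5,115],"rotation":[0,0,0]},{"gripper":1,"offset":[-1,-2.5,135],"rotation":[0,0,0]},{"gripper":1,"offset":[-1,-2.5,147],"rotation":[0,0,0]},{"gripper":1,"offset":[-1,-2.5,152],"rotation":[0,0,0]},{"gripper":1,"offset":[-1,-2.5,152],"rotation":[0,0,0]}]'
python3 -m handwheel '[{"gripper":1,"offset":[0,0,0],"rotation":[0,0,0]},{"gripper":1,"offset":[0,0,0],"rotation":[0,0,0]},{"gripper":1,"offset":[0,0,0],"rotation":[0,0,0]},{"gripper":1,"offset":[0,0,0],"rotation":[0,0,0]},{"gripper":1,"offset":[0,0,0],"rotation":[0,0,0]},{"gripper":1,"offset":[0,0,0],"rotation":[0,0,0]},{"gripper":1,"offset":[0,0,0],"rotation":[0,0,0]},{"gripper":1,"offset":[0,0,0],"rotation":[0,0,0]}]'
python3 - <<'E'
from h import *
grab("scene","scene4")
im=cv2.imread("pics/scene4.png");cv2.imwrite("pics/s4c.png",cv2.resize(im[80:290,140:400],None,fx=2.8,fy=2.8,interpolation=2))
E
```

```text
t: 9.3
tool_pos: [0.4568, 0.1145, 0.1088]
tool_rot: [3.091, 0.562, 0.001]
contact_force: [0.3, -0.2, 0.1]
opening: -0.0002
grip_force: 0.0
t: 10.3
tool_pos: [0.4564, 0.1146, 0.1083]
tool_rot: [-3.091, -0.562, 0.0]
contact_force: [0.1, -0.2, 0.1]
opening: -0.0
grip_force: 0.0
```

View pics/s4c.png

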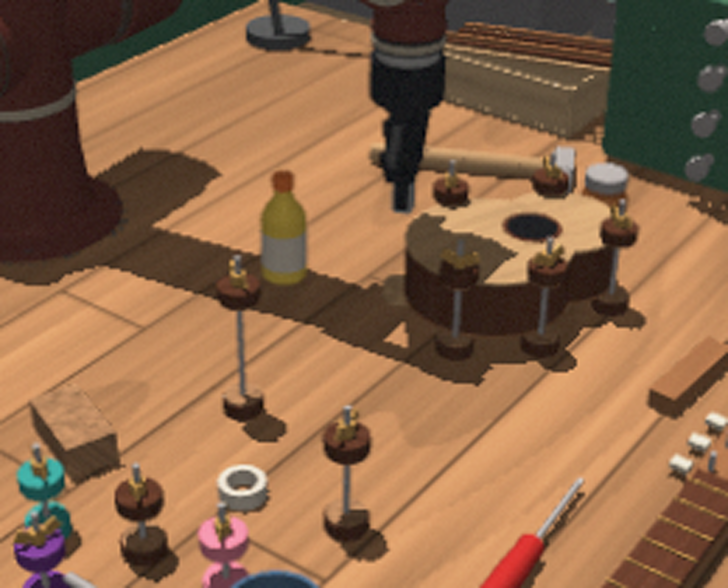

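The fingertips at (403,208) hover just above the body's edge over the puck at (395,290), and all the spares are still standing. I'll hand it in.

```bash
python3 -c "
from station import ctrl
print(ctrl.finish_job())"
```

```text
the job is handed in; nothing more can be done
None
```

The arm pointed at the medium spare clamp from about 25 mm above for two seconds. It then pointed at the empty clamp place on the rim, where I handed the job in at about 10 s with the fingertips still about 24 mm above it and nothing touched.

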